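# Close the converters and start their burn-in

### The job

Set every converter unit that is here upright and centred on the two ledges of the burn-in cradle of its own colour, and close it with the heat-sink lid of its own colour, fully down and flush with the case all round (a lid whose unit is not here is not needed). When all of them are loaded and closed, push the toggle on the power box fully over to on; leave the multimeter, the screwdriver and the solder reel alone.

Things in the scene. Friction and masses are not known exactly. Their poses are not given: they have to be found in the camera images.
- unit_blue: blue converter unit: open-topped painted metal case with a circuit board inside, 110 mm long (its x), 58 mm wide (its y), 36 mm high, walls 4 mm, about 0.45 kg; same either way round. Loose on the bench, upright; grip it across its width by the long side walls. Origin: centre of its underside, z up. May be absent (None from the start).
- lid_blue: heat-sink lid of the blue unit, loose, right way up, 0.2 kg. From its origin (centre of the underside, z up): lip 97 x 45 mm (lowest 3 mm 91 x 39) at 0-6 mm, blue plate 110 (its x) x 58 mm at 6-11 mm, black fins 84 x 40 mm at 11-35 mm: grip across the 40. The lip drops into the case's 102 x 50 mm mouth; seated, plate on the rim, the origin is 30 mm above the unit's. Same either way round.
- cradle_blue: blue burn-in cradle, fixed: dark base 128 (its x) x 76 mm with a fan; at its x ends blue cheeks 120 mm apart inside, each with an inner ledge 12 mm wide along y, top 50 mm above the bench; cheeks rise 6 mm above the ledges. A unit bridges the ledges, length along the cradle's x, 5 mm spare at each end. Origin: centre of the underside (on the bench), z up.
- unit_red: red converter unit: open-topped painted metal case with a circuit board inside, 110 mm long (its x), 58 mm wide (its y), 36 mm high, walls 4 mm, about 0.45 kg; same either way round. Loose on the bench, upright; grip it across its width by the long side walls. Origin: centre of its underside, z up. May be absent (None from the start).
- lid_red: heat-sink lid of the red unit, loose, right way up, 0.2 kg. From its origin (centre of the underside, z up): lip 97 x 45 mm (lowest 3 mm 91 x 39) at 0-6 mm, red plate 110 (its x) x 58 mm at 6-11 mm, black fins 84 x 40 mm at 11-35 mm: grip across the 40. The lip drops into the case's 102 x 50 mm mouth; seated, plate on the rim, the origin is 30 mm above the unit's. Same either way round.
- cradle_red: red burn-in cradle, fixed: dark base 128 (its x) x 76 mm with a fan; at its x ends red cheeks 120 mm apart inside, each with an inner ledge 12 mm wide along y, top 50 mm above the bench; cheeks rise 6 mm above the ledges. A unit bridges the ledges, length along the cradle's x, 5 mm spare at each end. Origin: centre of the underside (on the bench), z up.
- unit_yellow: yellow converter unit: open-topped painted metal case with a circuit board inside, 110 mm long (its x), 58 mm wide (its y), 36 mm high, walls 4 mm, about 0.45 kg; same either way round. Loose on the bench, upright; grip it across its width by the long side walls. Origin: centre of its underside, z up. May be absent (None from the start).
- lid_yellow: heat-sink lid of the yellow unit, loose, right way up, 0.2 kg. From its origin (centre of the underside, z up): lip 97 x 45 mm (lowest 3 mm 91 x 39) at 0-6 mm, yellow plate 110 (its x) x 58 mm at 6-11 mm, black fins 84 x 40 mm at 11-35 mm: grip across the 40. The lip drops into the case's 102 x 50 mm mouth; seated, plate on the rim, the origin is 30 mm above the unit's. Same either way round.
- cradle_yellow: yellow burn-in cradle, fixed: dark base 128 (its x) x 76 mm with a fan; at its x ends yellow cheeks 120 mm apart inside, each with an inner ledge 12 mm wide along y, top 50 mm above the bench; cheeks rise 6 mm above the ledges. A unit bridges the ledges, length along the cradle's x, 5 mm spare at each end. Origin: centre of the underside (on the bench), z up.
- power_box: power box for the cradles' fans and loads, fixed: a beige box 130 mm (its x) by 100 mm (its y), 54 mm high, on its top three small lamps and a black breaker with a red paddle, the toggle. Origin: centre of its underside; its +x is the side of the lamps.
- toggle (a joint): angle of the power box's toggle, rad: 0 to 0.15 at the start (off, leaning 0.5 rad to the box's -x side), 1.0 fully on (leaning 0.5 rad to its +x side, towards the lamps). It turns about the box's y axis at a point 20 mm to the box's -x side of its origin and 76 mm above the bench, needs about 1 N at its tip and stays where it is left.
- toggle_tip (a point): middle of the top edge of the red toggle paddle, 60 mm from its pivot (about 129 mm above the bench when off or on, 136 mm half way). The paddle is flat, 22 mm wide (along the box's y), 8 mm thick and stands 50 mm clear.
- multimeter: yellow multimeter lying on the bench, 150 x 75 x 34 mm; bystander. Origin: centre of its underside.
- screwdriver: screwdriver, 190 mm, lying on the bench; bystander.
- solder_reel: grey solder reel standing on its flange, 60 mm across, 50 mm high; bystander. Origin: centre of its underside.
Things that resemble listed ones, but are neither listed nor needed, are in the scene too. What is shaped like the cradle_red but purple is not meant.

How it is judged:
On the way, in this order (a step that is already met when the one before it is completed fails the run):
1. every unit present is on its cradle and closed with its lid, the toggle still off (horizontal distance between unit_blue and cradle_blue below 0.01 m and z of unit_blue in the frame of cradle_blue between 0.048 and 0.053 m and angle between the x axis of unit_blue and the x axis of cradle_blue, either way round below 0.12 rad and angle between each of unit_blue, unit_red, unit_yellow's own z axis and vertical below 0.06 rad and horizontal distance between lid_blue and unit_blue below 0.004 m and z of lid_blue in the frame of unit_blue between 0.028 and 0.0325 m and angle between the x axis of lid_blue and the x axis of unit_blue, either way round below 0.1 rad and angle between the z axis of lid_blue and the z axis of unit_blue, either way round below 0.08 rad and linear speed of each of unit_blue, unit_red, unit_yellow below 0.02 m/s and horizontal distance between unit_red and cradle_red below 0.01 m and z of unit_red in the frame of cradle_red between 0.048 and 0.053 m and angle between the x axis of unit_red and the x axis of cradle_red, either way round below 0.12 rad and horizontal distance between lid_red and unit_red below 0.004 m and z of lid_red in the frame of unit_red between 0.028 and 0.0325 m and angle between the x axis of lid_red and the x axis of unit_red, either way round below 0.1 rad and angle between the z axis of lid_red and the z axis of unit_red, either way round below 0.08 rad and horizontal distance between unit_yellow and cradle_yellow below 0.01 m and z of unit_yellow in the frame of cradle_yellow between 0.048 and 0.053 m and angle between the x axis of unit_yellow and the x axis of cradle_yellow, either way round below 0.12 rad and horizontal distance between lid_yellow and unit_yellow below 0.004 m and z of lid_yellow in the frame of unit_yellow between 0.028 and 0.0325 m and angle between the x axis of lid_yellow and the x axis of unit_yellow, either way round below 0.1 rad and angle between the z axis of lid_yellow and the z axis of unit_yellow, either way round below 0.08 rad and value of joint toggle below 0.5 rad), for 0.2 s.
2. the toggle is pushed on (value of joint toggle above 0.85 rad), for 0.2 s.
At the end, for the whole second after the job is handed in: Each unit present is still on both ledges of its colour's cradle (underside 48-53 mm up, 10 mm of centre, 7 deg of its direction, tilt 3.4 deg), its own lid seated on it (4 mm of centre, 6 deg, lid origin 28-32.5 mm above the unit's, tilt 4.6 deg), and the toggle is beyond 0.85 rad (horizontal distance between unit_blue and cradle_blue below 0.01 m and z of unit_blue in the frame of cradle_blue between 0.048 and 0.053 m and angle between the x axis of unit_blue and the x axis of cradle_blue, either way round below 0.12 rad and angle between each of unit_blue, unit_red, unit_yellow's own z axis and vertical below 0.06 rad and horizontal distance between lid_blue and unit_blue below 0.004 m and z of lid_blue in the frame of unit_blue between 0.028 and 0.0325 m and angle between the x axis of lid_blue and the x axis of unit_blue, either way round below 0.1 rad and angle between the z axis of lid_blue and the z axis of unit_blue, either way round below 0.08 rad and linear speed of each of unit_blue, unit_red, unit_yellow below 0.02 m/s and horizontal distance between unit_red and cradle_red below 0.01 m and z of unit_red in the frame of cradle_red between 0.048 and 0.053 m and angle between the x axis of unit_red and the x axis of cradle_red, either way round below 0.12 rad and horizontal distance between lid_red and unit_red below 0.004 m and z of lid_red in the frame of unit_red between 0.028 and 0.0325 m and angle between the x axis of lid_red and the x axis of unit_red, either way round below 0.1 rad and angle between the z axis of lid_red and the z axis of unit_red, either way round below 0.08 rad and horizontal distance between unit_yellow and cradle_yellow below 0.01 m and z of unit_yellow in the frame of cradle_yellow between 0.048 and 0.053 m and angle between the x axis of unit_yellow and the x axis of cradle_yellow, either way round below 0.12 rad and horizontal distance between lid_yellow and unit_yellow below 0.004 m and z of lid_yellow in the frame of unit_yellow between 0.028 and 0.0325 m and angle between the x axis of lid_yellow and the x axis of unit_yellow, either way round below 0.1 rad and angle between the z axis of lid_yellow and the z axis of unit_yellow, either way round below 0.08 rad and value of joint toggle above 0.85 rad); the robot touches nothing.
It fails at once if the multimeter is disturbed (moved more than 30 mm) (distance of multimeter from where it was at the start of the episode above 0.03 m).
It fails at once if the screwdriver is disturbed (moved more than 30 mm) (distance of screwdriver from where it was at the start of the episode above 0.03 m).
It fails at once if the solder reel is disturbed (moved more than 30 mm) (distance of solder_reel from where it was at the start of the episode above 0.03 m).
Of unit_blue, unit_red, unit_yellow only 2 to 3 are there at a start; the rules pass over those that are not, and their reading is None.
At some moment in a run one of lid_blue, lid_red, lid_yellow may be knocked a few centimetres aside while the robot is not near it.
Once in a run the grip may slacken for a moment while it holds something.
It also fails if it takes over 210 s, if anything falls off the work surface, if the arm or the gripper's body presses on something with over 40 N, if the wrist force passes 120 N, or if a joint passes its speed limit or range.

### The arm

A 6-joint arm with a two-finger parallel gripper is mounted at the origin on the work surface. World frame = base frame: x ahead of the robot, y to its left, z up, the work surface at z = 0. Lengths are in m, angles in rad, forces in N, time in s.
With the tool pointing down it reaches from about 0.375 to 0.9 m from the base axis. Payload 3.1 kg.
Tool frame: the origin (TCP) lies where the fingers leave the gripper's body, on its centre line; the fingertips stand 73 mm ahead of it and the grasp point (between the pads) lies 54 mm ahead of it; z points along the fingers, y is the line along which they close (so a half turn about z gives the same grasp; the last joint's range is limited). The gripper opens to 85 mm and grips with 20 to 120 N. Pads are 22 mm wide; open, the fingers measure 114 mm over their backs; the gripper's body (76 mm by 85 mm) begins 54 mm behind the grasp point. The pads swing forward as they close: fully open they stand 13 mm farther back than shut.
Start: joints at [-1.442, 0.527, 1.433, -0, 1.181, -0.178], TCP at [0.189, -0.596, 0.304] pointing down, gripper open.
Joint ranges: [-3.08, 3.08], [-0.75, 2.2], [0.22, 2.44], [-1.43, 4.57], [0, 2.65], [-2.85, 2.85]. Speed limits (rad/s): [2.79, 2.79, 3.14, 3.14, 3.14, 3.14].

### API

Orientations are given as a unit quaternion [x, y, z, w].
In Python, from station import manip gives the robot as it stands.
- The arm moves only by the shell command python3 -m crank 'ROWS' [FORCE]. ROWS is JSON, a list of rows, each an object with "dp": the shift along the tool's x, y, z normalised to -1 to 1, where 1 is 50 cm, a list of three; "delta_rot": the turn, a rotation vector about the tool's x, y, z normalised to -1 to 1, where 1 is 2 pi rad, a list of three; "fingers": the opening, from -1 (shut) to 1 (fully open). A call has 1 to 12 rows; each row shifts and turns the commanded pose from where the row before left it, along the tool's axes as they then stand; what a row does not reach is not made up. A row lasts 1/12 s, in which the tool goes at most 41.7 mm and 7.16 degrees, less where a joint would pass 70% of its speed; a pose out of reach is approached as far as the arm can. A call with a number of a shift or a turn outside -1 to 1 is refused whole. A call with a gripper value outside its range is refused whole. The fingers move at their own pace and stop on an object; FORCE is the grip in N (left out, the last holds). Time passes only in rows, so rows that do not move let the fingers close. It gives the time, the measured TCP pose, the force, the opening and the grip force at its end, in the units of the state.
- manip.sense(): the state, without advancing time (a new reading comes with each control period).
- manip.snapshot(name): name is "scene" or "top"; returns (picture, depth): 420x560x3 uint8, red, green, blue; 420x560 float32, m along the optical axis (not along the pixel's ray), 0 where there is no reading.
- manip.camera_model(name): a dict with "fx", "fy", "cx", "cy" (pixels), "k1" (the pictures are not rectified: a ray, as slopes to the right and down, at radius r is drawn at 1 + k1 r^2 times it, then the intrinsics apply), "origin" and "attitude" of the camera in the world. Camera axes: x right, y up, looking along -z (the intrinsics and any distortion apply to the point x, -y, -z); pixel columns grow to the right and rows downward; lengths in m; the calibration is good to about 2 mm. A picture is of the moment at which its call begins. camera_model takes no time and is no camera call.
- manip.sign_off(): hands the job in; it is judged then, once.
The state is a dict: "t": time; "q": joint angles; "qd": joint speeds; "tau": joint torques, N m; "tcp_pos": TCP position; "tool_rot": TCP orientation; "force": force on the tool from outside, world axes, zero at the start; "ft_torque": the same for the moment, N m; "finger_gap": opening from 0.0 (shut) to 1.0 (fully open); "gripper_force": force on a finger pad.
Only numpy, scipy, OpenCV 4.12 (cv2) and the standard library are available. Lean on these libraries where they do the work, as an engineer would, in place of code of your own. Each camera call takes 0.05 s, during which the arm holds its last target. There are 200 camera calls.

## Working session

There is one attempt and no reset: what is moved stays moved. The work goes in short steps, Python scripts to look and compute and a shell command to move; the robot and the scene stay as the last step left them, time stands still between calls to the robot, and variables do not carry over. Pictures are saved under pics/ and viewed, at most 14 in all, crops included, and the job is handed in when it is done.

```bash
ls; mkdir -p pics; cat > h.py <<'E'
import numpy as np, cv2, json
from scipy.spatial.transform import Rotation as R
from station import manip
def cam(n):
    m=manip.camera_model(n); a=np.array(m['attitude'],float)
    Rm=R.from_quat(a).as_matrix() if a.size==4 else a.reshape(3,3)
    return m,Rm,np.array(m['origin'])
def cloud(n,d):
    m,Rm,o=cam(n); K=np.array([[m['fx'],0,m['cx']],[0,m['fy'],m['cy']],[0,0,1]])
    v,u=np.mgrid[:d.shape[0],:d.shape[1]]
    p=np.stack([u.ravel(),v.ravel()],1).astype(np.float64)[:,None]
    s=cv2.undistortPoints(p,K,np.array([m['k1'],0,0,0.]))[:,0]
    z=d.ravel()
    P=np.stack([s[:,0]*z,-s[:,1]*z,-z],1)@Rm.T+o
    P[z==0]=np.nan
    return P.reshape(d.shape+(3,))
def snap(n,f=None):
    im,d=manip.snapshot(n)
    if f: cv2.imwrite('pics/'+f,im[:,:,::-1])
    return im,d,cloud(n,d)
E
python3 - <<'E'
from h import *
for n in('scene','top'):
    print(manip.camera_model(n)); im,d,P=snap(n,n+'0.png'); np.savez(n+'0.npz',im=im,P=P)
print(manip.sense())
E
```

```text
pics
{'fx': 535.1222060166833, 'fy': 535.1222060166833, 'cx': 285.2492184783789, 'cy': 218.29665704246497, 'k1': -0.08134158135021183, 'origin': array([1.30764884, 0.1393248 , 0.88683712]), 'attitude': array([0.25326747, 0.29805607, 0.70978392, 0.58585403])}
{'fx': 396.42965458495246, 'fy': 396.42965458495246, 'cx': 275.64259692171606, 'cy': 208.4310976584069, 'k1': -0.03155628917223381, 'origin': array([0.48433694, 0.00488061, 1.10665339]), 'attitude': array([-0.01511805,  0.01303735,  0.71677117, -0.69702264])}
{'t': 0.1, 'q': array([-1.44246758e+00,  5.28389128e-01,  1.43376259e+00, -1.07764992e-05,
        1.18140453e+00, -1.78513567e-01]), 'qd': array([-0.00025234, -0.0014308 , -0.00340393,  0.00188543, -0.00082443,
        0.0007859 ]), 'tau': array([-2.58423788e-04, -4.43306029e+01, -1.78585982e+01, -2.45389601e-04,
        3.86364263e-03, -4.81742006e-06]), 'tcp_pos': array([ 0.18873424, -0.59529958,  0.30302523]), 'tool_rot': array([ 9.88253252e-01,  1.52821944e-01,  1.96518690e-05, -9.81617190e-04]), 'force': array([-0.47533213, -0.61473594,  0.84818731]), 'ft_torque': array([ 0.00542523,  0.01076385, -0.01230754]), 'gripper_force': 0.0, 'finger_gap': 0.9978578859601682}
```

View pics/top0.png

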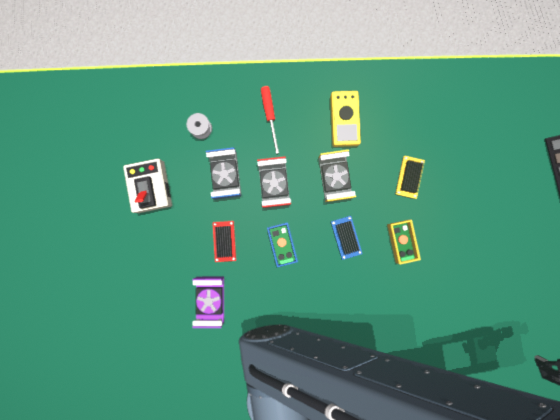

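View pics/scene0.png

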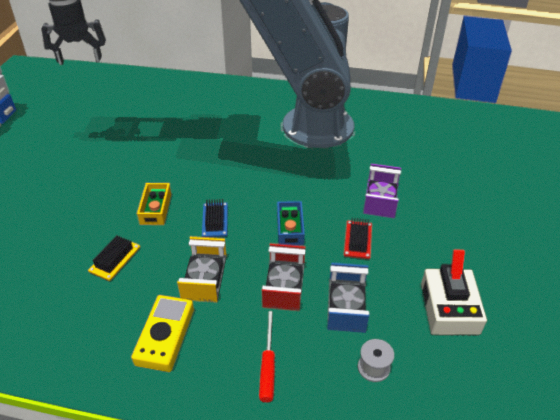

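Top view: unit_blue at (282,245), unit_yellow (405,242); no red unit anywhere. Lids: blue (346,238), yellow (410,177), red (224,241, not needed). Cradles: blue (224,174), red (274,182), yellow (337,176). Power box is at (148,187), with its lamps towards image top.
Lookalikes: purple cradle (209,302), multimeter (346,118) versus the yellow parts, and the blue lid (346,238) versus the blue unit (282,245). I choose by the description: open green-board cases are units, black fins are lids.

```bash
cat >> h.py <<'E'
ROI={'unit_blue':(282,245),'unit_yellow':(405,242),'lid_blue':(346,238),'lid_yellow':(410,177),'cradle_blue':(224,174),'cradle_yellow':(337,176),'cradle_red':(274,182),'lid_red':(224,241),'box':(148,187)}
def rect(P,c,zlo,zhi,r=34):
    """min-area rectangle in world xy of points in a height band near pixel c: centre, long, short, yaw of long axis, z"""
    u,v=c; Q=P[max(v-r,0):v+r,max(u-r,0):u+r].reshape(-1,3); g=np.isfinite(Q[:,2])
    Q=Q[g&(Q[:,2]>zlo)&(Q[:,2]<zhi)]
    if len(Q)<10: return None
    (cx,cy),(w,h),a=cv2.minAreaRect((Q[:,:2]*1000).astype(np.float32))
    if w<h: w,h,a=h,w,a+90
    return np.round([cx,cy,w,h,(a+90)%180-90,np.median(Q[:,2])*1000],1),len(Q)
BAND={'u':(.028,.045),'l':(.003,.045),'c':(.045,.065),'b':(.04,.065)}
def poses(P,names=ROI):
    for n in names: print(n,rect(P,ROI[n],*BAND[n[0]]))
E
python3 - <<'E'
from h import *
D=np.load('top0.npz');P=D['P'];poses(P)
c=D['im'][130:275,105:435]
cv2.imwrite('pics/crop0.png',cv2.resize(c[:,:,::-1],None,fx=2.4,fy=2.4,interpolation=cv2.INTER_CUBIC))
print('bench z',np.nanmedian(P[240:270,300:325,2]),np.nanstd(P[240:270,300:325,2]))
# box top/toggle
Q=P[150:220,115:180].reshape(-1,3);Q=Q[np.isfinite(Q[:,2])]
T=Q[Q[:,2]>.1];print('tog',T.mean(0),T.min(0),T.max(0),len(T))
E
```

```text
unit_blue (array([429.3,  -6.6, 109.7,  57.6,  12.5,  35.4]), 185)
unit_yellow (array([ 427. , -339.9,  111. ,   60.4,   10.1,   34.8]), 249)
lid_blue (array([ 442. , -184.3,  186.9,  185.3,   87.9,   13.5]), 1044)
lid_yellow (array([ 607.8, -370.7,  190.7,  188.9,   88.4,   13. ]), 1116)
cradle_blue (array([629.7, 118.7, 134.7, 128.6, -84.6,  49.9]), 361)
cradle_yellow (array([ 611.5, -160.3,  128.4,   76. ,    6.7,   50.5]), 361)
cradle_red (array([598.8,  11.3, 128.8,  75.5,   4.7,  50.3]), 352)
lid_red (array([442.9, 155.2, 187.3, 182.8,  86.4,  13.3]), 959)
box (array([598.9, 355.4, 131.3, 101.4,   9.3,  53. ]), 1264)
bench z -0.0004617127503327989 0.0020655093849704345
tog [0.55974405 0.34646653 0.11915224] [0.54894376 0.33627716 0.10125274] [0.57098034 0.35967085 0.13165236] 71
```

View pics/crop0.png

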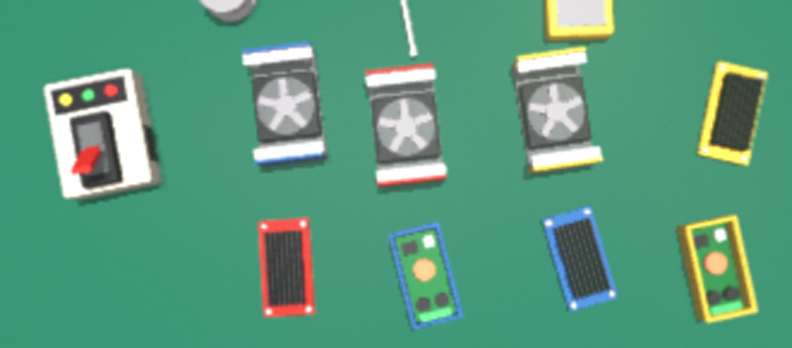

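The crop confirms the choice: blue and yellow open cases with green boards at (425,275) and (718,268), finned lids in blue (578,258) and yellow (733,113), cradles without units. I'll refine the poses with both cameras and work out the first move.

```bash
cat >> h.py <<'E'
BAND['l']=(.0065,.045)
def clean(P,zlo,zhi):
    m=np.isfinite(P[...,2])&(P[...,2]>zlo)&(P[...,2]<zhi)
    return m
def rectw(P,xy,zlo,zhi,rad=.075):
    """as rect, but near a world point; largest connected blob after dropping specks"""
    m=clean(P,zlo,zhi)&(np.hypot(P[...,0]-xy[0],P[...,1]-xy[1])<rad)
    n,l,st,_=cv2.connectedComponentsWithStats(m.astype(np.uint8),connectivity=4)
    k=np.zeros_like(m)
    for i in range(1,n):
        if st[i,4]>=12: k|=l==i
    Q=P[k]
    if len(Q)<10: return None
    (cx,cy),(w,h),a=cv2.minAreaRect((Q[:,:2]*1000).astype(np.float32))
    if w<h: w,h,a=h,w,a+90
    return np.round([cx,cy,w,h,(a+90)%180-90,np.median(Q[:,2])*1000],1),len(Q)
def delta(x,y,z,yaw):
    """tool-frame shift in dp units and z turn in delta_rot units to TCP x,y,z (m), yaw deg of tool x"""
    s=manip.sense(); r=R.from_quat(s['tool_rot']).as_matrix(); d=np.array([x,y,z])-s['tcp_pos']
    psi=np.degrees(np.arctan2(r[1,0],r[0,0])); dy=(yaw-psi+90)%180-90
    print('dp',np.round(r.T@d/.5,4),'rotz',round(-dy/360,5),'psi',round(psi,2),'tilt',np.round(r[:2,2],4))
E
python3 - <<'E'
from h import *
XY={'unit_blue':(.429,-.007),'unit_yellow':(.427,-.34),'lid_blue':(.442,-.184),'lid_yellow':(.608,-.371),'cradle_blue':(.63,.119),'cradle_yellow':(.6115,-.160),'box':(.599,.355)}
for n in('top','scene'):
    P=np.load(n+'0.npz')['P']
    for k,v in XY.items(): print(n,k,rectw(P,v,*BAND[k[0]],rad=.1 if k[0]=='b' else .072))
delta(.429,-.007,.2,12.5)
E
```

```text
top unit_blue (array([429.3,  -6.6, 109.7,  57.6,  12.5,  35.4]), 185)
top unit_yellow (array([ 427. , -339.9,  111. ,   60.4,   10.1,   34.8]), 248)
top lid_blue (array([ 442.9, -185. ,  110.1,   58.6,   14.9,   18.9]), 839)
top lid_yellow (array([ 606. , -369.1,  111.1,   59.5,  -14.5,   25.5]), 819)
top cradle_blue (array([627.6, 141.3, 128.6,  63. ,   5.3,  49.8]), 254)
top cradle_yellow (array([ 611.5, -160.3,  128.4,   76. ,    6.7,   50.5]), 357)
top box (array([598.9, 355.4, 131.3, 101.4,   9.3,  53. ]), 1264)
scene unit_blue (array([432.2,  -5.1, 116.7,  58.3,  12.9,  33.8]), 281)
scene unit_yellow (array([ 431.5, -338. ,  117.9,   58.7,   10.1,   34.3]), 313)
scene lid_blue (array([ 446.1, -183.5,  113.7,   58.6,   15. ,   14.5]), 863)
scene lid_yellow (array([ 609.2, -364.8,  112.7,   60.3,  -17.1,   27.4]), 1159)
scene cradle_blue (array([628.3, 143. , 132.9,  63.8,   5.4,  49.7]), 423)
scene cradle_yellow (array([ 614.8, -159.3,  132.1,   76.4,    6.7,   49.8]), 533)
scene box (array([601.3, 356.9, 134.1, 104. ,  10.5,  53.2]), 2132)
dp [ 0.8134 -0.9761  0.2082] rotz 0.01411 psi 17.58 tilt [-0.0003  0.0019]
```

```bash
python3 -m crank '[{"dp":[0.05,-0.06,0.008],"delta_rot":[0,0,0.0012],"fingers":1},{"dp":[0.05,-0.06,0.008],"delta_rot":[0,0,0.0012],"fingers":1},{"dp":[0.05,-0.06,0.008],"delta_rot":[0,0,0.0012],"fingers":1},{"dp":[0.05,-0.06,0.008],"delta_rot":[0,0,0.0012],"fingers":1},{"dp":[0.05,-0.06,0.008],"delta_rot":[0,0,0.0012],"fingers":1},{"dp":[0.05,-0.06,0.008],"delta_rot":[0,0,0.0012],"fingers":1},{"dp":[0.05,-0.06,0.008],"delta_rot":[0,0,0.0012],"fingers":1},{"dp":[0.05,-0.06,0.008],"delta_rot":[0,0,0.0012],"fingers":1},{"dp":[0.05,-0.06,0.008],"delta_rot":[0,0,0.0012],"fingers":1},{"dp":[0.05,-0.06,0.008],"delta_rot":[0,0,0.0012],"fingers":1},{"dp":[0.05,-0.06,0.008],"delta_rot":[0,0,0.0012],"fingers":1},{"dp":[0.05,-0.06,0.008],"delta_rot":[0,0,0.0012],"fingers":1}]' 60
python3 - <<'E'
from h import *
delta(.430,-.0065,.15,12.6)
P=np.load('top0.npz')['P'];print(rectw(P,(.63,.135),.045,.065,.078))
print(rectw(np.load('scene0.npz')['P'],(.63,.135),.045,.065,.078))
E
```

```text
t: 1.1
tcp_pos: [0.3841, -0.168, 0.2557]
tool_rot: [0.994, 0.107, -0.0, -0.0]
force: [1.4, 0.1, 0.1]
finger_gap: 1.002
gripper_force: 0.0
dp [ 0.1588 -0.2959  0.2114] rotz -0.00073 psi 12.34 tilt [-0.0002  0.0002]
(array([626.9, 147.8, 128.6,  76.2,   5.4,  49.8]), 355)
(array([628.1, 147.9, 132.9,  74.7,   4.9,  50. ]), 613)
```

```bash
python3 -m crank '[{"dp":[0.0265,-0.0493,0.0352],"delta_rot":[0,0,-0.0001],"fingers":1},{"dp":[0.0265,-0.0493,0.0352],"delta_rot":[0,0,-0.0001],"fingers":1},{"dp":[0.0265,-0.0493,0.0352],"delta_rot":[0,0,-0.0001],"fingers":1},{"dp":[0.0265,-0.0493,0.0352],"delta_rot":[0,0,-0.0001],"fingers":1},{"dp":[0.0265,-0.0493,0.0352],"delta_rot":[0,0,-0.0001],"fingers":1},{"dp":[0.0265,-0.0493,0.0352],"delta_rot":[0,0,-0.0001],"fingers":1},{"dp":[0,0,0],"delta_rot":[0,0,0],"fingers":1},{"dp":[0,0,0],"delta_rot":[0,0,0],"fingers":1}]'
python3 -c "
from h import *
delta(.430,-.0065,.078,12.6)"
```

```text
t: 1.77
tcp_pos: [0.429, -0.0069, 0.1494]
tool_rot: [0.994, 0.112, -0.001, -0.001]
force: [0.0, -0.6, 0.4]
finger_gap: 1.004
gripper_force: 0.0
dp [ 0.0026 -0.0002  0.1427] rotz 0.00061 psi 12.82 tilt [-0.0028  0.0007]
```

```bash
python3 -m crank '[{"dp":[0.002,0,0.036],"delta_rot":[0,0,0.0006],"fingers":1},{"dp":[0,0,0.036],"delta_rot":[0,0,0],"fingers":1},{"dp":[0,0,0.036],"delta_rot":[0,0,0],"fingers":1},{"dp":[0,0,0.034],"delta_rot":[0,0,0],"fingers":1},{"dp":[0,0,0],"delta_rot":[0,0,0],"fingers":-1},{"dp":[0,0,0],"delta_rot":[0,0,0],"fingers":-1},{"dp":[0,0,0],"delta_rot":[0,0,0],"fingers":-1},{"dp":[0,0,0],"delta_rot":[0,0,0],"fingers":-1},{"dp":[0,0,0],"delta_rot":[0,0,0],"fingers":-1},{"dp":[0,0,0],"delta_rot":[0,0,0],"fingers":-1},{"dp":[0,0,0],"delta_rot":[0,0,0],"fingers":-1},{"dp":[0,0,0],"delta_rot":[0,0,0],"fingers":-1}]' 60
```

```text
t: 2.77
tcp_pos: [0.4306, -0.0085, 0.0802]
tool_rot: [0.994, 0.108, 0.001, 0.0]
force: [-2.0, -3.3, 6.0]
finger_gap: 0.67
gripper_force: 67.6
```

```bash
python3 -m crank '[{"dp":[0,0,-0.01],"delta_rot":[0,0,0],"fingers":-1},{"dp":[0,0,-0.03],"delta_rot":[0,0,0],"fingers":-1},{"dp":[0,0,-0.04],"delta_rot":[0,0,0],"fingers":-1},{"dp":[0,0,-0.04],"delta_rot":[0,0,0],"fingers":-1},{"dp":[0,0,-0.04],"delta_rot":[0,0,0],"fingers":-1},{"dp":[0,0,-0.04],"delta_rot":[0,0,0],"fingers":-1},{"dp":[0,0,-0.03],"delta_rot":[0,0,0],"fingers":-1},{"dp":[0,0,-0.01],"delta_rot":[0,0,0],"fingers":-1},{"dp":[0,0,0],"delta_rot":[0,0,0],"fingers":-1}]' 80
python3 -c "
from h import *
delta(.628,.148,.2,5.4)"
```

```text
t: 3.52
tcp_pos: [0.4308, -0.008, 0.2003]
tool_rot: [0.994, 0.108, 0.001, 0.0]
force: [0.1, -0.6, -6.1]
finger_gap: 0.662
gripper_force: 87.7
dp [ 0.4522 -0.2199  0.0016] rotz 0.01946 psi 12.41 tilt [ 0.0029 -0.0007]
```

```bash
python3 -m crank '[{"dp":[0.03,-0.0145,0],"delta_rot":[0,0,0],"fingers":-1},{"dp":[0.0565,-0.0275,0],"delta_rot":[0,0,0],"fingers":-1},{"dp":[0.0565,-0.0275,0],"delta_rot":[0,0,0],"fingers":-1},{"dp":[0.0565,-0.0275,0],"delta_rot":[0,0,0],"fingers":-1},{"dp":[0.0565,-0.0275,0],"delta_rot":[0,0,0],"fingers":-1},{"dp":[0.0565,-0.0275,0],"delta_rot":[0,0,0],"fingers":-1},{"dp":[0.0565,-0.0275,0],"delta_rot":[0,0,0],"fingers":-1},{"dp":[0.053,-0.0265,0],"delta_rot":[0,0,0.0065],"fingers":-1},{"dp":[0.03,-0.013,0],"delta_rot":[0,0,0.0065],"fingers":-1},{"dp":[0,0,0],"delta_rot":[0,0,0.0065],"fingers":-1},{"dp":[0,0,0],"delta_rot":[0,0,0],"fingers":-1},{"dp":[0,0,0],"delta_rot":[0,0,0],"fingers":-1}]'
python3 - <<'E'
from h import *
delta(.628,.148,.132,5.4)
im,d,P=snap('scene'); c=im[210:350,250:420]
cv2.imwrite('pics/p1.png',cv2.resize(c[:,:,::-1],None,fx=3,fy=3))
E
```

```text
t: 4.52
tcp_pos: [0.6263, 0.1469, 0.1967]
tool_rot: [0.999, 0.048, -0.003, 0.0]
force: [-0.2, -0.4, -5.6]
finger_gap: 0.661
gripper_force: 87.3
dp [ 0.0043 -0.0018  0.1293] rotz 0.00015 psi 5.46 tilt [-0.0057 -0.0004]
```

View pics/p1.png

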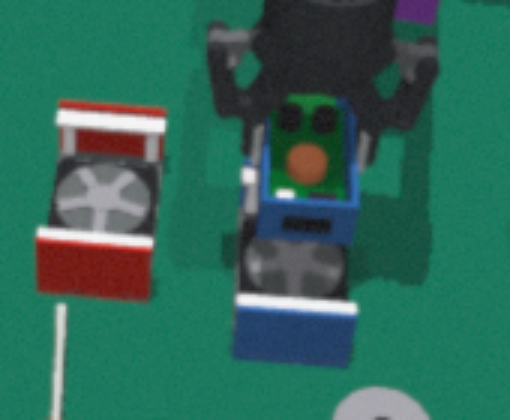

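The picture shows the blue case held level at (305,170) over the blue cradle, parallel to it. I lower it.

```bash
python3 -m crank '[{"dp":[0.003,-0.002,0.02],"delta_rot":[0,0,0],"fingers":-1},{"dp":[0,0,0.03],"delta_rot":[0,0,0],"fingers":-1},{"dp":[0,0,0.03],"delta_rot":[0,0,0],"fingers":-1},{"dp":[0,0,0.025],"delta_rot":[0,0,0],"fingers":-1},{"dp":[0,0,0.015],"delta_rot":[0,0,0],"fingers":-1},{"dp":[0,0,0.004],"delta_rot":[0,0,0],"fingers":-1},{"dp":[0,0,0],"delta_rot":[0,0,0],"fingers":-1},{"dp":[0,0,0],"delta_rot":[0,0,0],"fingers":-1}]'
python3 - <<'E'
from h import *
delta(.628,.148,.1302,5.4)
E
```

```text
t: 5.23
tcp_pos: [0.6299, 0.1479, 0.1376]
tool_rot: [0.999, 0.047, 0.0, -0.0]
force: [0.0, -0.6, -5.9]
finger_gap: 0.67
gripper_force: 59.4
dp [-0.0037 -0.0005  0.0149] rotz -8e-05 psi 5.37 tilt [0.001  0.0001]
```

```bash
python3 -m crank '[{"dp":[-0.003,0,0.005],"delta_rot":[0,0,0],"fingers":-1},{"dp":[0,0,0.005],"delta_rot":[0,0,0],"fingers":-1},{"dp":[0,0,0.003],"delta_rot":[0,0,0],"fingers":-1},{"dp":[0,0,0.002],"delta_rot":[0,0,0],"fingers":-1},{"dp":[0,0,0],"delta_rot":[0,0,0],"fingers":-1},{"dp":[0,0,0],"delta_rot":[0,0,0],"fingers":-1}]'
python3 - <<'E'
from h import *
delta(.628,.148,.1302,5.4)
im,d,P=snap('scene'); c=im[210:350,250:420]
cv2.imwrite('pics/p2.png',cv2.resize(c[:,:,::-1],None,fx=3,fy=3))
E
```

```text
t: 5.73
tcp_pos: [0.6279, 0.1479, 0.1305]
tool_rot: [0.999, 0.047, 0.0, -0.0]
force: [-1.5, -0.6, -0.8]
finger_gap: 0.659
gripper_force: 95.2
dp [ 0.0002 -0.0002  0.0005] rotz -7e-05 psi 5.37 tilt [0.0001 0.0001]
```

View pics/p2.png

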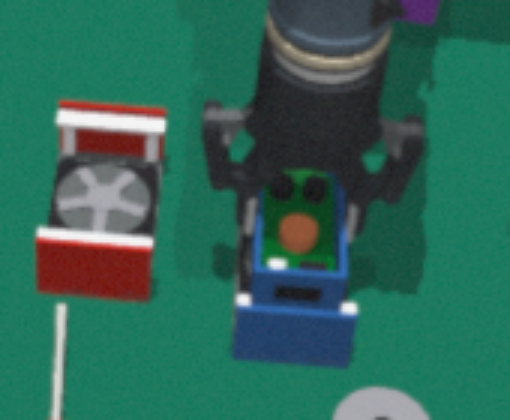

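The blue case sits between the cheeks at (298,270), the bench force has taken its weight. I release it and rise.

```bash
python3 -m crank '[{"dp":[0,0,0],"delta_rot":[0,0,0],"fingers":0.5},{"dp":[0,0,0],"delta_rot":[0,0,0],"fingers":0.9},{"dp":[0,0,0],"delta_rot":[0,0,0],"fingers":1},{"dp":[0,0,0],"delta_rot":[0,0,0],"fingers":1},{"dp":[0,0,0],"delta_rot":[0,0,0],"fingers":1},{"dp":[0,0,-0.02],"delta_rot":[0,0,0],"fingers":1},{"dp":[0,0,-0.05],"delta_rot":[0,0,0],"fingers":1},{"dp":[0,0,-0.05],"delta_rot":[0,0,0],"fingers":1},{"dp":[0,0,-0.05],"delta_rot":[0,0,0],"fingers":1},{"dp":[0,0,-0.03],"delta_rot":[0,0,0],"fingers":1},{"dp":[0,0,0],"delta_rot":[0,0,0],"fingers":1}]'
python3 - <<'E'
from h import *
for n in('top','scene'):
    im,d,P=snap(n)
    print(rectw(P,(.628,.148),.075,.095,.075),rectw(P,(.443,-.184),*BAND['l']))
delta(.443,-.1845,.2,14.9)
E
```

```text
t: 6.7
tcp_pos: [0.6302, 0.1481, 0.2348]
tool_rot: [0.999, 0.047, 0.005, -0.0]
force: [0.4, -1.3, 1.0]
finger_gap: 1.0
gripper_force: 0.0
(array([606. , 118.7,  68.6,  20.1, -10.8,  83.8]), 63) (array([ 442.7, -185.1,  110.4,   58.7,   14.8,   18.2]), 841)
(array([631.2, 148.3, 114.9,  58.2,   5.1,  83.7]), 458) (array([ 446.3, -183.4,  113. ,   58.5,   14.9,   14.6]), 863)
dp [-0.4309  0.6272  0.0606] rotz -0.02646 psi 5.38 tilt [0.0017 0.0001]
```

```bash
python3 -m crank '[{"dp":[-0.022,0.032,0],"delta_rot":[0,0,0],"fingers":1},{"dp":[-0.045,0.066,0],"delta_rot":[0,0,0],"fingers":1},{"dp":[-0.045,0.066,0.01],"delta_rot":[0,0,0],"fingers":1},{"dp":[-0.045,0.066,0.01],"delta_rot":[0,0,0],"fingers":1},{"dp":[-0.045,0.066,0.01],"delta_rot":[0,0,0],"fingers":1},{"dp":[-0.045,0.066,0.01],"delta_rot":[0,0,0],"fingers":1},{"dp":[-0.045,0.066,0.01],"delta_rot":[0,0,0],"fingers":1},{"dp":[-0.045,0.066,0.01],"delta_rot":[0,0,0],"fingers":1},{"dp":[-0.045,0.066,0],"delta_rot":[0,0,0],"fingers":1},{"dp":[-0.045,0.066,0],"delta_rot":[0,0,-0.012],"fingers":1},{"dp":[0,0,0],"delta_rot":[0,0,-0.014],"fingers":1},{"dp":[0,0,0],"delta_rot":[0,0,0],"fingers":1}]'
python3 -c "
from h import *
delta(.443,-.1845,.15,14.9)"
```

```text
t: 7.8
tcp_pos: [0.443, -0.1855, 0.1985]
tool_rot: [0.992, 0.126, -0.001, -0.001]
force: [-0.2, 1.0, 0.5]
finger_gap: 0.995
gripper_force: 0.0
dp [ 0.0008 -0.0017  0.097 ] rotz -0.00109 psi 14.51 tilt [-0.0026  0.002 ]
```

```bash
python3 -m crank '[{"dp":[0,-0.0015,0.04],"delta_rot":[0,0,-0.001],"fingers":1},{"dp":[0,0,0.06],"delta_rot":[0,0,0],"fingers":1},{"dp":[0,0,0.06],"delta_rot":[0,0,0],"fingers":1},{"dp":[0,0,0.045],"delta_rot":[0,0,0],"fingers":1},{"dp":[0,0,0.02],"delta_rot":[0,0,0],"fingers":1},{"dp":[0,0,0],"delta_rot":[0,0,0],"fingers":-1},{"dp":[0,0,0],"delta_rot":[0,0,0],"fingers":-1},{"dp":[0,0,0],"delta_rot":[0,0,0],"fingers":-1},{"dp":[0,0,0],"delta_rot":[0,0,0],"fingers":-1},{"dp":[0,0,0],"delta_rot":[0,0,0],"fingers":-1},{"dp":[0,0,0],"delta_rot":[0,0,0],"fingers":-1},{"dp":[0,0,0],"delta_rot":[0,0,0],"fingers":-1}]' 60
python3 -m crank '[{"dp":[0,0,0],"delta_rot":[0,0,0],"fingers":-1},{"dp":[0,0,0],"delta_rot":[0,0,0],"fingers":-1},{"dp":[0,0,0],"delta_rot":[0,0,0],"fingers":-1}]' 60
```

```text
t: 8.8
tcp_pos: [0.4452, -0.1832, 0.0887]
tool_rot: [0.991, 0.131, 0.001, 0.001]
force: [1.1, 2.0, 7.5]
finger_gap: 0.459
gripper_force: 62.7
t: 9.05
tcp_pos: [0.4452, -0.1832, 0.0887]
tool_rot: [0.991, 0.131, 0.001, 0.001]
force: [1.1, 1.4, 5.8]
finger_gap: 0.454
gripper_force: 62.7
```

```bash
python3 -m crank '[{"dp":[0,0,-0.01],"delta_rot":[0,0,0],"fingers":-1},{"dp":[0,0,-0.03],"delta_rot":[0,0,0],"fingers":-1},{"dp":[0,0,-0.05],"delta_rot":[0,0,0],"fingers":-1},{"dp":[0,0,-0.06],"delta_rot":[0,0,0],"fingers":-1},{"dp":[0,0,-0.06],"delta_rot":[0,0,0],"fingers":-1},{"dp":[0,0,-0.05],"delta_rot":[0,0,0],"fingers":-1},{"dp":[0,0,-0.03],"delta_rot":[0,0,0],"fingers":-1},{"dp":[0,0,-0.01],"delta_rot":[0,0,0],"fingers":-1},{"dp":[0,0,0],"delta_rot":[0,0,0],"fingers":-1}]' 80
python3 -c "
from h import *
delta(.6295,.148,.23,5.4)"
```

```text
t: 9.8
tcp_pos: [0.4447, -0.1833, 0.2387]
tool_rot: [0.991, 0.131, 0.001, 0.001]
force: [-0.1, -0.5, -2.3]
finger_gap: 0.452
gripper_force: 82.0
dp [ 0.5293 -0.5435  0.0171] rotz 0.02691 psi 15.09 tilt [ 0.0025 -0.0019]
```

```bash
python3 -m crank '[{"dp":[0.03,-0.031,0],"delta_rot":[0,0,0],"fingers":-1},{"dp":[0.055,-0.0565,0],"delta_rot":[0,0,0],"fingers":-1},{"dp":[0.055,-0.0565,0],"delta_rot":[0,0,0],"fingers":-1},{"dp":[0.055,-0.0565,0],"delta_rot":[0,0,0],"fingers":-1},{"dp":[0.055,-0.0565,0],"delta_rot":[0,0,0],"fingers":-1},{"dp":[0.055,-0.0565,0],"delta_rot":[0,0,0],"fingers":-1},{"dp":[0.055,-0.0565,0],"delta_rot":[0,0,0],"fingers":-1},{"dp":[0.055,-0.0565,0],"delta_rot":[0,0,0],"fingers":-1},{"dp":[0.055,-0.0565,0],"delta_rot":[0,0,0],"fingers":-1},{"dp":[0.04,-0.041,0],"delta_rot":[0,0,0],"fingers":-1},{"dp":[0.019,-0.0195,0],"delta_rot":[0,0,0.0135],"fingers":-1},{"dp":[0,0,0],"delta_rot":[0,0,0.0135],"fingers":-1}]'
python3 -m crank '[{"dp":[0,0,0],"delta_rot":[0,0,0],"fingers":-1},{"dp":[0,0,0],"delta_rot":[0,0,0],"fingers":-1},{"dp":[0,0,0],"delta_rot":[0,0,0],"fingers":-1}]'
python3 - <<'E'
from h import *
delta(.6295,.148,.18,5.4)
im,d,P=snap('scene'); print(rectw(P,(.6295,.148),.143,.162,.075))
E
```

```text
t: 10.8
tcp_pos: [0.6295, 0.1516, 0.2346]
tool_rot: [0.999, 0.047, -0.001, -0.001]
force: [-0.3, -0.3, -2.1]
finger_gap: 0.446
gripper_force: 81.9
t: 11.05
tcp_pos: [0.6282, 0.1476, 0.2358]
tool_rot: [0.999, 0.047, -0.002, 0.0]
force: [-0.8, -0.2, -1.6]
finger_gap: 0.447
gripper_force: 81.9
dp [ 0.0029 -0.0006  0.1116] rotz 0.00011 psi 5.44 tilt [-0.0031 -0.0003]
(array([630.6, 147.4, 109.1,  57.8,   6.9, 157. ]), 511)
```

```bash
python3 -m crank '[{"dp":[0.001,-0.001,0.02],"delta_rot":[0,0,0],"fingers":-1},{"dp":[0,0,0.035],"delta_rot":[0,0,0],"fingers":-1},{"dp":[0,0,0.03],"delta_rot":[0,0,0],"fingers":-1},{"dp":[0,0,0.016],"delta_rot":[0,0,0],"fingers":-1},{"dp":[0,0,0.006],"delta_rot":[0,0,0],"fingers":-1},{"dp":[0,0,0],"delta_rot":[0,0,0],"fingers":-1},{"dp":[0,0,0],"delta_rot":[0,0,0],"fingers":-1},{"dp":[0,0,0],"delta_rot":[0,0,0],"fingers":-1}]'
python3 -c "
from h import *
delta(.629,.148,.1687,5.4)"
```

```text
t: 11.77
tcp_pos: [0.6302, 0.1487, 0.1847]
tool_rot: [0.999, 0.047, 0.001, -0.0]
force: [0.5, 0.2, -1.7]
finger_gap: 0.446
gripper_force: 81.9
dp [-0.0026  0.0012  0.032 ] rotz -7e-05 psi 5.37 tilt [0.0019 0.0001]
```

```bash
python3 -m crank '[{"dp":[-0.002,0.001,0.004],"delta_rot":[0,0,0],"fingers":-1},{"dp":[0,0,0.008],"delta_rot":[0,0,0],"fingers":-1},{"dp":[0,0,0.008],"delta_rot":[0,0,0],"fingers":-1},{"dp":[0,0,0.006],"delta_rot":[0,0,0],"fingers":-1},{"dp":[0,0,0.004],"delta_rot":[0,0,0],"fingers":-1},{"dp":[0,0,0],"delta_rot":[0,0,0],"fingers":-1},{"dp":[0,0,0],"delta_rot":[0,0,0],"fingers":-1},{"dp":[0,0,0],"delta_rot":[0,0,0],"fingers":-1}]'
python3 -c "
from h import *
delta(.629,.148,.1687,5.4)"
```

```text
t: 12.43
tcp_pos: [0.6285, 0.1482, 0.169]
tool_rot: [0.999, 0.047, -0.0, 0.0]
force: [-1.3, -0.8, 1.2]
finger_gap: 0.452
gripper_force: 82.1
dp [0.001  0.0005 0.0005] rotz -6e-05 psi 5.38 tilt [-0.0003 -0.    ]
```

```bash
python3 -m crank '[{"dp":[0,0,0.003],"delta_rot":[0,0,0],"fingers":-1},{"dp":[0,0,0.002],"delta_rot":[0,0,0],"fingers":-1},{"dp":[0,0,0],"delta_rot":[0,0,0],"fingers":-1},{"dp":[0,0,0],"delta_rot":[0,0,0],"fingers":-1}]'
python3 -m crank '[{"dp":[0,0,0],"delta_rot":[0,0,0],"fingers":0.2},{"dp":[0,0,0],"delta_rot":[0,0,0],"fingers":0.5},{"dp":[0,0,-0.004],"delta_rot":[0,0,0],"fingers":1},{"dp":[0,0,0],"delta_rot":[0,0,0],"fingers":1},{"dp":[0,0,0],"delta_rot":[0,0,0],"fingers":1},{"dp":[0,0,0],"delta_rot":[0,0,0],"fingers":1},{"dp":[0,0,-0.02],"delta_rot":[0,0,0],"fingers":1},{"dp":[0,0,-0.05],"delta_rot":[0,0,0],"fingers":1},{"dp":[0,0,-0.05],"delta_rot":[0,0,0],"fingers":1},{"dp":[0,0,-0.03],"delta_rot":[0,0,0],"fingers":1},{"dp":[0,0,0],"delta_rot":[0,0,0],"fingers":1}]'
python3 - <<'E'
from h import *
im,d,P=snap('scene'); c=im[210:350,250:420]
cv2.imwrite('pics/p3.png',cv2.resize(c[:,:,::-1],None,fx=3,fy=3))
print(rectw(P,(.63,.148),.075,.13,.075)); m=clean(P,.075,.13)&(np.hypot(P[...,0]-.628,P[...,1]-.148)<.07)
print(np.histogram(P[m][:,2],bins=np.arange(.074,.13,.004)))
for k,v in {'lid_yellow':(.608,-.371),'unit_yellow':(.43,-.338)}.items():print(k,rectw(P,v,*BAND[k[0]],rad=.08))
delta(.4275,-.3395,.24,10.1)
E
```

```text
t: 12.77
tcp_pos: [0.6285, 0.1482, 0.1689]
tool_rot: [0.999, 0.047, 0.0, 0.0]
force: [-5.6, -0.1, 13.1]
finger_gap: 0.447
gripper_force: 83.9
t: 13.68
tcp_pos: [0.6309, 0.1484, 0.2481]
tool_rot: [0.999, 0.047, 0.004, -0.0]
force: [1.1, -0.4, 0.0]
finger_gap: 1.001
gripper_force: 0.0
(array([630.6, 147.7, 116.2,  58. ,   4.7,  93.4]), 1516)
(array([ 31,  44,  62, 308, 366, 153,  61,  45,  54, 237, 155,   0,   0,
         0]), array([0.074, 0.078, 0.082, 0.086, 0.09 , 0.094, 0.098, 0.102, 0.106,
       0.11 , 0.114, 0.118, 0.122, 0.126, 0.13 ]))
lid_yellow (array([ 608.8, -366.6,  112.3,   62.4,  -14.3,   27.6]), 1168)
unit_yellow (array([ 429.3, -337.7,  119.1,   57.9,   10.5,   34. ]), 310)
dp [-0.4943  0.9333  0.0093] rotz -0.01312 psi 5.38 tilt [0.0053 0.0003]
```

View pics/p3.png

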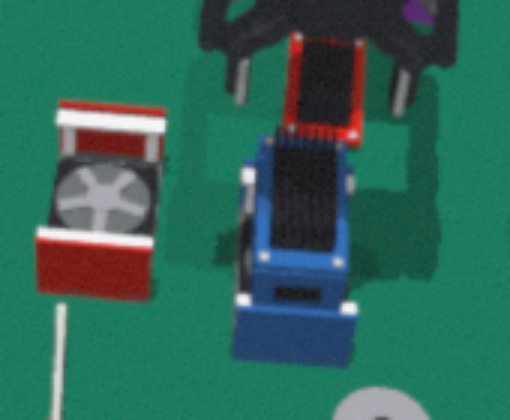

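The blue lid is flush on its case at (300,215), with its fin tops at about 0.115 m as expected. Next is the yellow unit.

```bash
python3 -m crank '[{"dp":[-0.018,0.034,0],"delta_rot":[0,0,0],"fingers":1},{"dp":[-0.036,0.068,0],"delta_rot":[0,0,0],"fingers":1},{"dp":[-0.036,0.068,0],"delta_rot":[0,0,0],"fingers":1},{"dp":[-0.036,0.068,0],"delta_rot":[0,0,0],"fingers":1},{"dp":[-0.036,0.068,0],"delta_rot":[0,0,0],"fingers":1},{"dp":[-0.036,0.068,0],"delta_rot":[0,0,0],"fingers":1},{"dp":[-0.036,0.068,0],"delta_rot":[0,0,0],"fingers":1},{"dp":[-0.036,0.068,0],"delta_rot":[0,0,0],"fingers":1},{"dp":[-0.036,0.068,0],"delta_rot":[0,0,0],"fingers":1},{"dp":[-0.036,0.068,0],"delta_rot":[0,0,0],"fingers":1},{"dp":[-0.036,0.068,0],"delta_rot":[0,0,0],"fingers":1},{"dp":[-0.036,0.068,0],"delta_rot":[0,0,0],"fingers":1}]'
python3 -m crank '[{"dp":[-0.036,0.068,0],"delta_rot":[0,0,0],"fingers":1},{"dp":[-0.036,0.068,0],"delta_rot":[0,0,0],"fingers":1},{"dp":[-0.018,0.034,0],"delta_rot":[0,0,-0.013],"fingers":1},{"dp":[0,0,0],"delta_rot":[0,0,0],"fingers":1},{"dp":[0,0,0],"delta_rot":[0,0,0],"fingers":1}]'
python3 -c "
from h import *
delta(.4275,-.3395,.15,10.1)"
```

```text
t: 14.73
tcp_pos: [0.4575, -0.2616, 0.2421]
tool_rot: [0.999, 0.047, -0.001, -0.001]
force: [1.3, -0.3, 0.2]
finger_gap: 0.999
gripper_force: 0.0
t: 15.15
tcp_pos: [0.4212, -0.3498, 0.242]
tool_rot: [0.996, 0.086, -0.001, -0.001]
force: [0.3, -0.0, 0.8]
finger_gap: 1.002
gripper_force: 0.0
dp [ 0.0161 -0.0176  0.1841] rotz -0.00072 psi 9.84 tilt [-0.0015  0.0025]
```

Descend to z ≈ 0.080, then close.

```bash
python3 -m crank '[{"dp":[0.016,-0.0176,0.03],"delta_rot":[0,0,-0.0007],"fingers":1},{"dp":[0,0,0.05],"delta_rot":[0,0,0],"fingers":1},{"dp":[0,0,0.05],"delta_rot":[0,0,0],"fingers":1},{"dp":[0,0,0.04],"delta_rot":[0,0,0],"fingers":1},{"dp":[0,0,0],"delta_rot":[0,0,0],"fingers":1},{"dp":[0,0,0],"delta_rot":[0,0,0],"fingers":1},{"dp":[0,0,0],"delta_rot":[0,0,0],"fingers":1}]'
python3 -c "
from h import *
delta(.4275,-.3395,.079,10.1)"
```

```text
t: 15.73
tcp_pos: [0.4292, -0.3386, 0.1588]
tool_rot: [0.996, 0.09, 0.0, 0.0]
force: [0.1, -0.8, 1.3]
finger_gap: 1.002
gripper_force: 0.0
dp [-0.0038  0.0012  0.1597] rotz 0.00071 psi 10.36 tilt [ 0.0002 -0.0001]
```

```bash
python3 -m crank '[{"dp":[-0.0035,0.001,0.03],"delta_rot":[0,0,0.0007],"fingers":1},{"dp":[0,0,0.045],"delta_rot":[0,0,0],"fingers":1},{"dp":[0,0,0.045],"delta_rot":[0,0,0],"fingers":1},{"dp":[0,0,0.03],"delta_rot":[0,0,0],"fingers":1},{"dp":[0,0,0.01],"delta_rot":[0,0,0],"fingers":1},{"dp":[0,0,0],"delta_rot":[0,0,0],"fingers":-1},{"dp":[0,0,0],"delta_rot":[0,0,0],"fingers":-1},{"dp":[0,0,0],"delta_rot":[0,0,0],"fingers":-1},{"dp":[0,0,0],"delta_rot":[0,0,0],"fingers":-1},{"dp":[0,0,0],"delta_rot":[0,0,0],"fingers":-1},{"dp":[0,0,0],"delta_rot":[0,0,0],"fingers":-1},{"dp":[0,0,0],"delta_rot":[0,0,0],"fingers":-1}]' 80
python3 -m crank '[{"dp":[0,0,0],"delta_rot":[0,0,0],"fingers":-1},{"dp":[0,0,-0.01],"delta_rot":[0,0,0],"fingers":-1},{"dp":[0,0,-0.03],"delta_rot":[0,0,0],"fingers":-1},{"dp":[0,0,-0.04],"delta_rot":[0,0,0],"fingers":-1},{"dp":[0,0,-0.04],"delta_rot":[0,0,0],"fingers":-1},{"dp":[0,0,-0.04],"delta_rot":[0,0,0],"fingers":-1},{"dp":[0,0,-0.04],"delta_rot":[0,0,0],"fingers":-1},{"dp":[0,0,-0.03],"delta_rot":[0,0,0],"fingers":-1},{"dp":[0,0,-0.01],"delta_rot":[0,0,0],"fingers":-1},{"dp":[0,0,0],"delta_rot":[0,0,0],"fingers":-1},{"dp":[0,0,0],"delta_rot":[0,0,0],"fingers":-1}]' 80
python3 -c "
from h import *
delta(.612,-.160,.2,6.7)"
```

```text
t: 16.73
tcp_pos: [0.4276, -0.3405, 0.0801]
tool_rot: [0.996, 0.088, 0.001, 0.001]
force: [-0.3, 2.0, 7.0]
finger_gap: 0.663
gripper_force: 88.7
t: 17.65
tcp_pos: [0.4266, -0.3397, 0.1979]
tool_rot: [0.996, 0.088, -0.0, -0.0]
force: [1.0, 0.5, -4.7]
finger_gap: 0.668
gripper_force: 87.5
dp [ 0.4278 -0.2892 -0.0042] rotz 0.00931 psi 10.05 tilt [-0.0006  0.0006]
```

```bash
python3 -m crank '[{"dp":[0.027,-0.018,0],"delta_rot":[0,0,0],"fingers":-1},{"dp":[0.055,-0.0372,0],"delta_rot":[0,0,0],"fingers":-1},{"dp":[0.055,-0.0372,0],"delta_rot":[0,0,0],"fingers":-1},{"dp":[0.055,-0.0372,0],"delta_rot":[0,0,0],"fingers":-1},{"dp":[0.055,-0.0372,0],"delta_rot":[0,0,0],"fingers":-1},{"dp":[0.055,-0.0372,0],"delta_rot":[0,0,0],"fingers":-1},{"dp":[0.055,-0.0372,0],"delta_rot":[0,0,0],"fingers":-1},{"dp":[0.05,-0.034,0],"delta_rot":[0,0,0],"fingers":-1},{"dp":[0.021,-0.014,0],"delta_rot":[0,0,0.005],"fingers":-1},{"dp":[0,0,0],"delta_rot":[0,0,0.0043],"fingers":-1},{"dp":[0,0,0],"delta_rot":[0,0,0],"fingers":-1},{"dp":[0,0,0],"delta_rot":[0,0,0],"fingers":-1}]'
python3 - <<'E'
from h import *
delta(.612,-.160,.139,6.7)
P=snap('scene')[2]
for b in((.128,.16),(.132,.165)):print(rectw(P,(.614,-.159),*b,.075))
E
```

```text
t: 18.65
tcp_pos: [0.6115, -0.1598, 0.1963]
tool_rot: [0.998, 0.059, -0.002, -0.001]
force: [-0.1, -0.1, -5.2]
finger_gap: 0.664
gripper_force: 87.2
dp [0.0014 0.0008 0.1146] rotz 0.00021 psi 6.77 tilt [-0.0038  0.0015]
(array([ 620.2, -159.6,  110.7,   82.8,   -7.7,  139.1]), 1053)
(array([ 620.2, -159.6,  110.7,   82.8,   -7.7,  141.8]), 918)
```

```bash
python3 -m crank '[{"dp":[0,0,0.02],"delta_rot":[0,0,0],"fingers":-1},{"dp":[0,0,0.03],"delta_rot":[0,0,0],"fingers":-1},{"dp":[0,0,0.03],"delta_rot":[0,0,0],"fingers":-1},{"dp":[0,0,0.02],"delta_rot":[0,0,0],"fingers":-1},{"dp":[0,0,0.01],"delta_rot":[0,0,0],"fingers":-1},{"dp":[0,0,0.004],"delta_rot":[0,0,0],"fingers":-1},{"dp":[0,0,0],"delta_rot":[0,0,0],"fingers":-1},{"dp":[0,0,0],"delta_rot":[0,0,0],"fingers":-1}]'
python3 - <<'E'
from h import *
delta(.612,-.160,.1302,6.7)
E
```

```text
t: 19.37
tcp_pos: [0.6128, -0.1607, 0.1417]
tool_rot: [0.998, 0.058, 0.0, 0.0]
force: [0.1, -0.0, -5.6]
finger_gap: 0.665
gripper_force: 87.4
dp [-0.0015 -0.0016  0.0231] rotz -1e-05 psi 6.7 tilt [ 0.001  -0.0005]
```

```bash
python3 -m crank '[{"dp":[-0.001,-0.001,0.006],"delta_rot":[0,0,0],"fingers":-1},{"dp":[0,0,0.006],"delta_rot":[0,0,0],"fingers":-1},{"dp":[0,0,0.006],"delta_rot":[0,0,0],"fingers":-1},{"dp":[0,0,0.004],"delta_rot":[0,0,0],"fingers":-1},{"dp":[0,0,0.001],"delta_rot":[0,0,0],"fingers":-1},{"dp":[0,0,0],"delta_rot":[0,0,0],"fingers":-1},{"dp":[0,0,0],"delta_rot":[0,0,0],"fingers":-1},{"dp":[0,0,0],"delta_rot":[0,0,0],"fingers":-1}]'
python3 - <<'E'
from h import *
delta(.612,-.160,.1302,6.7)
im,d,P=snap('scene'); c=im[200:340,120:290]
cv2.imwrite('pics/p4.png',cv2.resize(c[:,:,::-1],None,fx=3,fy=3))
E
```

```text
t: 20.03
tcp_pos: [0.6119, -0.1599, 0.1301]
tool_rot: [0.998, 0.059, 0.0, 0.0]
force: [-0.9, 0.7, -0.8]
finger_gap: 0.665
gripper_force: 87.7
dp [ 0.0001  0.0003 -0.0002] rotz 4e-05 psi 6.71 tilt [ 0. -0.]
```

View pics/p4.png

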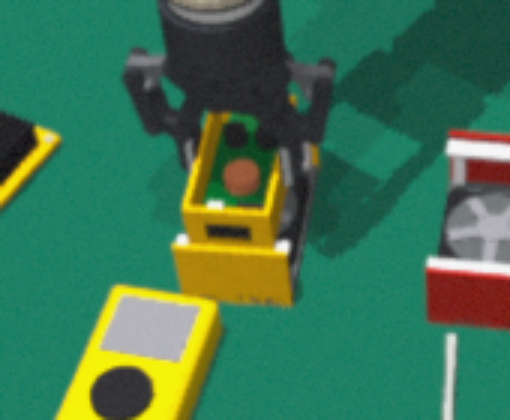

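The yellow case is in the cradle, between its cheeks at (235,215), and its weight has been taken. I release it and look at the yellow lid again.

```bash
python3 -m crank '[{"dp":[0,0,0],"delta_rot":[0,0,0],"fingers":0.5},{"dp":[0,0,0],"delta_rot":[0,0,0],"fingers":0.9},{"dp":[0,0,0],"delta_rot":[0,0,0],"fingers":1},{"dp":[0,0,0],"delta_rot":[0,0,0],"fingers":1},{"dp":[0,0,0],"delta_rot":[0,0,0],"fingers":1},{"dp":[0,0,-0.02],"delta_rot":[0,0,0],"fingers":1},{"dp":[0,0,-0.05],"delta_rot":[0,0,0],"fingers":1},{"dp":[0,0,-0.05],"delta_rot":[0,0,0],"fingers":1},{"dp":[0,0,-0.05],"delta_rot":[0,0,0],"fingers":1},{"dp":[0,0,-0.03],"delta_rot":[0,0,0],"fingers":1},{"dp":[0,0,0],"delta_rot":[0,0,0],"fingers":1},{"dp":[0,0,0],"delta_rot":[0,0,0],"fingers":1}]'
python3 - <<'E'
from h import *
for n in('top','scene'):
    im,d,P=snap(n)
    print(rectw(P,(.614,-.159),.075,.095,.075),rectw(P,(.608,-.369),.0065,.045,.08))
delta(.606,-.369,.2,-14.5)
E
```

```text
t: 21.08
tcp_pos: [0.6123, -0.1601, 0.2312]
tool_rot: [0.998, 0.059, 0.001, 0.001]
force: [1.2, -0.3, -1.4]
finger_gap: 1.002
gripper_force: 0.0
(array([ 659.8, -133.3,   25.3,   13.2,  -46.6,   84.7]), 28) (array([ 603.6, -378.9,  110.6,   38.4,  -13.2,   30.2]), 403)
(array([ 615. , -159.9,  115.7,   59.5,    6.4,   83.2]), 497) (array([ 609. , -366.3,  113.2,   61.4,  -15. ,   28. ]), 1152)
dp [-0.0591  0.4147  0.0574] rotz 0.0589 psi 6.7 tilt [-0.0019  0.0009]
```

```bash
python3 -m crank '[{"dp":[-0.005,0.035,0],"delta_rot":[0,0,0],"fingers":1},{"dp":[-0.01,0.07,0],"delta_rot":[0,0,0],"fingers":1},{"dp":[-0.01,0.07,0],"delta_rot":[0,0,0],"fingers":1},{"dp":[-0.01,0.07,0.01],"delta_rot":[0,0,0],"fingers":1},{"dp":[-0.01,0.07,0.01],"delta_rot":[0,0,0],"fingers":1},{"dp":[-0.009,0.065,0.01],"delta_rot":[0,0,0],"fingers":1},{"dp":[-0.005,0.035,0.01],"delta_rot":[0,0,0.012],"fingers":1},{"dp":[0,0,0.01],"delta_rot":[0,0,0.0157],"fingers":1},{"dp":[0,0,0.01],"delta_rot":[0,0,0.0157],"fingers":1},{"dp":[0,0,0],"delta_rot":[0,0,0.0157],"fingers":1},{"dp":[0,0,0],"delta_rot":[0,0,0],"fingers":1},{"dp":[0,0,0],"delta_rot":[0,0,0],"fingers":1}]'
python3 -c "
from h import *
delta(.6065,-.3685,.15,-14.6)"
```

```text
t: 22.18
tcp_pos: [0.6063, -0.369, 0.1979]
tool_rot: [0.992, -0.126, -0.001, -0.001]
force: [0.3, -0.0, 0.9]
finger_gap: 1.0
gripper_force: 0.0
dp [ 0.0005 -0.001   0.0958] rotz 0.00046 psi -14.43 tilt [-0.0025  0.0021]
```

```bash
python3 -m crank '[{"dp":[-0.001,0,0.04],"delta_rot":[0,0,0.0004],"fingers":1},{"dp":[0,0,0.06],"delta_rot":[0,0,0],"fingers":1},{"dp":[0,0,0.06],"delta_rot":[0,0,0],"fingers":1},{"dp":[0,0,0.04],"delta_rot":[0,0,0],"fingers":1},{"dp":[0,0,0.02],"delta_rot":[0,0,0],"fingers":1},{"dp":[0,0,0],"delta_rot":[0,0,0],"fingers":1},{"dp":[0,0,0],"delta_rot":[0,0,0],"fingers":-1},{"dp":[0,0,0],"delta_rot":[0,0,0],"fingers":-1},{"dp":[0,0,0],"delta_rot":[0,0,0],"fingers":-1},{"dp":[0,0,0],"delta_rot":[0,0,0],"fingers":-1},{"dp":[0,0,0],"delta_rot":[0,0,0],"fingers":-1},{"dp":[0,0,0],"delta_rot":[0,0,0],"fingers":-1}]' 60
python3 -m crank '[{"dp":[0,0,0],"delta_rot":[0,0,0],"fingers":-1},{"dp":[0,0,0],"delta_rot":[0,0,0],"fingers":-1},{"dp":[0,0,0],"delta_rot":[0,0,0],"fingers":-1}]' 80
python3 -c "
from h import *
delta(.6065,-.3685,.15,-14.6)"
```

```text
t: 23.18
tcp_pos: [0.6074, -0.3701, 0.0921]
tool_rot: [0.992, -0.128, 0.002, 0.001]
force: [0.5, 0.5, 7.0]
finger_gap: 0.45
gripper_force: 63.1
t: 23.43
tcp_pos: [0.6075, -0.3701, 0.0922]
tool_rot: [0.992, -0.128, 0.002, 0.001]
force: [-0.1, -0.0, 6.4]
finger_gap: 0.444
gripper_force: 81.4
dp [-0.0023 -0.0025 -0.1156] rotz -0.0003 psi -14.71 tilt [ 0.0032 -0.0025]
```

```bash
python3 -m crank '[{"dp":[0,0,-0.01],"delta_rot":[0,0,0],"fingers":-1},{"dp":[0,0,-0.03],"delta_rot":[0,0,0],"fingers":-1},{"dp":[0,0,-0.05],"delta_rot":[0,0,0],"fingers":-1},{"dp":[0,0,-0.06],"delta_rot":[0,0,0],"fingers":-1},{"dp":[0,0,-0.06],"delta_rot":[0,0,0],"fingers":-1},{"dp":[0,0,-0.05],"delta_rot":[0,0,0],"fingers":-1},{"dp":[0,0,-0.03],"delta_rot":[0,0,0],"fingers":-1},{"dp":[0,0,-0.01],"delta_rot":[0,0,0],"fingers":-1},{"dp":[0,0,0],"delta_rot":[0,0,0],"fingers":-1}]' 80
python3 -c "
from h import *
delta(.6128,-.160,.235,6.7)"
```

```text
t: 24.18
tcp_pos: [0.6068, -0.3696, 0.2423]
tool_rot: [0.992, -0.128, 0.001, 0.001]
force: [0.0, -0.0, -1.3]
finger_gap: 0.448
gripper_force: 80.6
dp [-0.0948 -0.4086  0.0135] rotz -0.05946 psi -14.71 tilt [ 0.0027 -0.0024]
```

```bash
python3 -m crank '[{"dp":[-0.008,-0.034,0],"delta_rot":[0,0,0],"fingers":-1},{"dp":[-0.0158,-0.0681,0],"delta_rot":[0,0,0],"fingers":-1},{"dp":[-0.0158,-0.0681,0],"delta_rot":[0,0,0],"fingers":-1},{"dp":[-0.0158,-0.0681,0],"delta_rot":[0,0,0],"fingers":-1},{"dp":[-0.0158,-0.0681,0],"delta_rot":[0,0,0],"fingers":-1},{"dp":[-0.0158,-0.0681,0],"delta_rot":[0,0,0],"fingers":-1},{"dp":[-0.008,-0.034,0],"delta_rot":[0,0,-0.012],"fingers":-1},{"dp":[0,0,0],"delta_rot":[0,0,-0.016],"fingers":-1},{"dp":[0,0,0],"delta_rot":[0,0,-0.016],"fingers":-1},{"dp":[0,0,0],"delta_rot":[0,0,-0.0155],"fingers":-1},{"dp":[0,0,0],"delta_rot":[0,0,0],"fingers":-1},{"dp":[0,0,0],"delta_rot":[0,0,0],"fingers":-1}]'
python3 - <<'E'
from h import *
im,d,P=snap('scene')
for hh in(.147,.15): print(rectw(P,(.614,-.159),hh,.168,.07))
delta(.6128,-.160,.185,6.7)
cv2.imwrite('pics/p5.png',cv2.resize(im[180:320,120:290,::-1],None,fx=3,fy=3))
E
```

```text
t: 25.18
tcp_pos: [0.6115, -0.1593, 0.2383]
tool_rot: [0.998, 0.057, -0.001, -0.001]
force: [-0.9, -0.5, -1.9]
finger_gap: 0.446
gripper_force: 80.7
(array([ 616. , -159.3,  104.7,   59.9,    6.4,  156.4]), 510)
(array([ 616. , -159.3,  104.7,   59.9,    6.4,  156.5]), 505)
dp [0.0023 0.0014 0.1072] rotz -0.00036 psi 6.57 tilt [-0.0023  0.001 ]
```

View pics/p5.png

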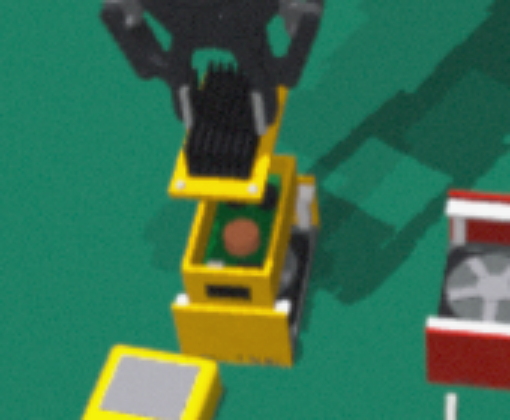

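The yellow lid hangs level at (225,150), parallel to the case. I lower it.

```bash
python3 -m crank '[{"dp":[0,0.001,0.02],"delta_rot":[0,0,0],"fingers":-1},{"dp":[0,0,0.035],"delta_rot":[0,0,0],"fingers":-1},{"dp":[0,0,0.03],"delta_rot":[0,0,0],"fingers":-1},{"dp":[0,0,0.013],"delta_rot":[0,0,0],"fingers":-1},{"dp":[0,0,0.005],"delta_rot":[0,0,0],"fingers":-1},{"dp":[0,0,0],"delta_rot":[0,0,0],"fingers":-1},{"dp":[0,0,0],"delta_rot":[0,0,0],"fingers":-1},{"dp":[0,0,0],"delta_rot":[0,0,0],"fingers":-1}]'
python3 -c "
from h import *
delta(.6128,-.160,.1722,6.7)"
```

```text
t: 25.9
tcp_pos: [0.6129, -0.1605, 0.1891]
tool_rot: [0.998, 0.058, 0.001, 0.0]
force: [0.4, 0.6, -1.6]
finger_gap: 0.443
gripper_force: 80.7
dp [-0.0002 -0.001   0.0339] rotz -2e-05 psi 6.69 tilt [ 0.0017 -0.0008]
```

```bash
python3 -m crank '[{"dp":[0,-0.001,0.005],"delta_rot":[0,0,0],"fingers":-1},{"dp":[0,0,0.008],"delta_rot":[0,0,0],"fingers":-1},{"dp":[0,0,0.008],"delta_rot":[0,0,0],"fingers":-1},{"dp":[0,0,0.007],"delta_rot":[0,0,0],"fingers":-1},{"dp":[0,0,0.005],"delta_rot":[0,0,0],"fingers":-1},{"dp":[0,0,0.003],"delta_rot":[0,0,0],"fingers":-1},{"dp":[0,0,0],"delta_rot":[0,0,0],"fingers":-1},{"dp":[0,0,0],"delta_rot":[0,0,0],"fingers":-1},{"dp":[0,0,0],"delta_rot":[0,0,0],"fingers":-1}]'
python3 -c "
from h import *
delta(.6128,-.160,.1722,6.7)"
```

```text
t: 26.65
tcp_pos: [0.6124, -0.1597, 0.1721]
tool_rot: [0.998, 0.059, 0.0, 0.0]
force: [-2.6, 0.4, 8.2]
finger_gap: 0.445
gripper_force: 82.0
dp [ 0.0008  0.0008 -0.0001] rotz 3e-05 psi 6.71 tilt [ 0.0006 -0.0004]
```

```bash
python3 -m crank '[{"dp":[0,0,0],"delta_rot":[0,0,0],"fingers":0.2},{"dp":[0,0,0],"delta_rot":[0,0,0],"fingers":0.5},{"dp":[0,0,-0.004],"delta_rot":[0,0,0],"fingers":1},{"dp":[0,0,0],"delta_rot":[0,0,0],"fingers":1},{"dp":[0,0,0],"delta_rot":[0,0,0],"fingers":1},{"dp":[0,0,0],"delta_rot":[0,0,0],"fingers":1},{"dp":[0,0,-0.02],"delta_rot":[0,0,0],"fingers":1},{"dp":[0,0,-0.05],"delta_rot":[0,0,0],"fingers":1},{"dp":[0,0,-0.05],"delta_rot":[0,0,0],"fingers":1},{"dp":[0,0,-0.05],"delta_rot":[0,0,0],"fingers":1},{"dp":[0,0,0],"delta_rot":[0,0,0],"fingers":1},{"dp":[0,0,0],"delta_rot":[0,0,0],"fingers":1}]'
python3 - <<'E'
from h import *
im,d,P=snap('scene','s6.png')
for c in((.614,-.159),(.63,.148)):
    print(rectw(P,c,.075,.125,.075)); m=clean(P,.075,.13)&(np.hypot(P[...,0]-c[0],P[...,1]-c[1])<.07)
    print(np.histogram(P[m][:,2],bins=np.arange(.074,.13,.004))[0])
delta(.510,.341,.25,9.3)
E
```

```text
t: 27.65
tcp_pos: [0.6132, -0.16, 0.2597]
tool_rot: [0.998, 0.059, 0.002, 0.001]
force: [-0.9, 0.3, -0.1]
finger_gap: 0.996
gripper_force: 0.0
(array([ 615. , -159.4,  116.5,   60.1,    6.1,   99.7]), 1439)
[ 48  60  77 228 230  49  74 129 140 240 164   1   0   0]
(array([630. , 148.1, 116.2,  58.2,   5.1,  93.3]), 1523)
[ 36  40  70 283 391 151  65  43  51 235 157   1   0   0]
dp [-0.0861 -1.0184  0.0154] rotz -0.0072 psi 6.71 tilt [ 0.0009 -0.0004]
```

View pics/s6.png

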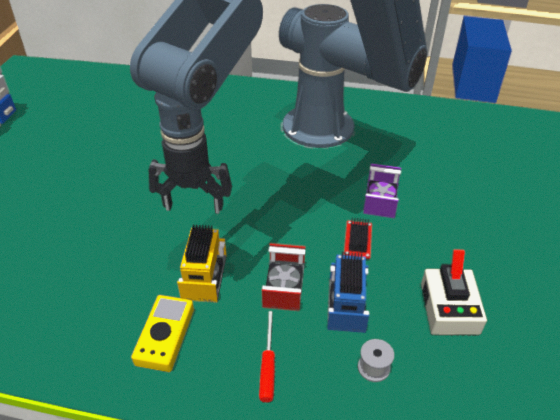

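Both units are closed and flush: yellow at (202,262) and blue at (350,290). There is no red unit, and the toggle at (458,262) is still off. I move to behind the toggle with the fingers shut.

```bash
python3 -m crank '[{"dp":[-0.003,-0.035,0],"delta_rot":[0,0,0],"fingers":-1},{"dp":[-0.006,-0.071,0],"delta_rot":[0,0,0],"fingers":-1},{"dp":[-0.006,-0.071,0],"delta_rot":[0,0,0],"fingers":-1},{"dp":[-0.006,-0.071,0],"delta_rot":[0,0,0],"fingers":-1},{"dp":[-0.006,-0.071,0],"delta_rot":[0,0,0],"fingers":-1},{"dp":[-0.006,-0.071,0],"delta_rot":[0,0,0],"fingers":-1},{"dp":[-0.006,-0.071,0],"delta_rot":[0,0,0],"fingers":-1},{"dp":[-0.006,-0.071,0],"delta_rot":[0,0,0],"fingers":-1},{"dp":[-0.006,-0.071,0],"delta_rot":[0,0,0],"fingers":-1},{"dp":[-0.006,-0.071,0],"delta_rot":[0,0,0],"fingers":-1},{"dp":[-0.006,-0.071,0],"delta_rot":[0,0,0],"fingers":-1},{"dp":[-0.006,-0.071,0],"delta_rot":[0,0,0],"fingers":-1}]' 40
python3 -m crank '[{"dp":[-0.006,-0.071,0],"delta_rot":[0,0,0],"fingers":-1},{"dp":[-0.006,-0.071,0],"delta_rot":[0,0,0],"fingers":-1},{"dp":[-0.005,-0.055,0],"delta_rot":[0,0,0],"fingers":-1},{"dp":[0,0,0],"delta_rot":[0,0,-0.0072],"fingers":-1},{"dp":[0,0,0],"delta_rot":[0,0,0],"fingers":-1},{"dp":[0,0,0],"delta_rot":[0,0,0],"fingers":-1},{"dp":[0,0,0],"delta_rot":[0,0,0],"fingers":-1}]'
python3 -c "
from h import *
delta(.510,.341,.177,9.3)"
```

```text
t: 28.7
tcp_pos: [0.5279, 0.2436, 0.2557]
tool_rot: [0.998, 0.059, -0.002, 0.0]
force: [0.6, -0.3, 0.4]
finger_gap: 0.001
gripper_force: 0.0
t: 29.28
tcp_pos: [0.5097, 0.3378, 0.2563]
tool_rot: [0.997, 0.08, -0.001, 0.0]
force: [-0.2, -1.0, 0.6]
finger_gap: 0.004
gripper_force: 0.0
dp [ 0.0021 -0.0064  0.1587] rotz -0.0002 psi 9.23 tilt [-0.0023 -0.0011]
```

```bash
python3 -m crank '[{"dp":[0,-0.006,0.03],"delta_rot":[0,0,0],"fingers":-1},{"dp":[0,0,0.05],"delta_rot":[0,0,0],"fingers":-1},{"dp":[0,0,0.05],"delta_rot":[0,0,0],"fingers":-1},{"dp":[0,0,0.028],"delta_rot":[0,0,0],"fingers":-1},{"dp":[0,0,0],"delta_rot":[0,0,0],"fingers":-1},{"dp":[0,0,0],"delta_rot":[0,0,0],"fingers":-1},{"dp":[0,0,0],"delta_rot":[0,0,0],"fingers":-1}]'
python3 - <<'E'
from h import *
delta(.5793,.3522,.177,9.3)
im,d,P=snap('scene')
cv2.imwrite('pics/p7.png',cv2.resize(im[170:350,390:530,::-1],None,fx=3,fy=3))
E
```

```text
t: 29.87
tcp_pos: [0.5108, 0.3409, 0.1792]
tool_rot: [0.997, 0.08, 0.001, -0.0]
force: [0.1, -1.1, 0.8]
finger_gap: -0.0
gripper_force: 0.0
dp [ 0.1388 -0.0004  0.0045] rotz -0.00024 psi 9.21 tilt [0.0013 0.0006]
```

View pics/p7.png

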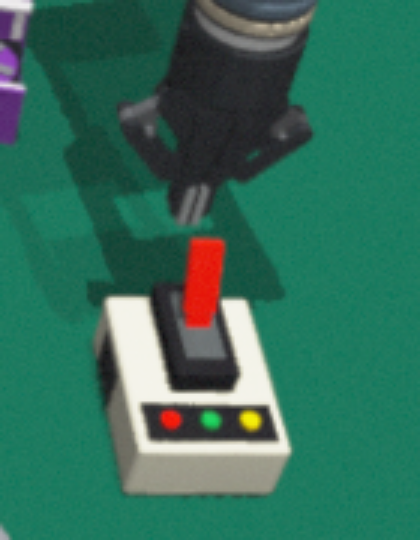

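The shut fingers at (193,205) stand behind the red paddle (205,280), in line with it. I push it toward the lamps.

```bash
python3 -m crank '[{"dp":[0.014,0,0.003],"delta_rot":[0,0,0],"fingers":-1},{"dp":[0.014,0,0],"delta_rot":[0,0,0],"fingers":-1},{"dp":[0.014,0,0],"delta_rot":[0,0,0],"fingers":-1},{"dp":[0.014,0,0],"delta_rot":[0,0,0],"fingers":-1},{"dp":[0.014,0,0],"delta_rot":[0,0,0],"fingers":-1},{"dp":[0.014,0,0],"delta_rot":[0,0,0],"fingers":-1},{"dp":[0.014,0,0],"delta_rot":[0,0,0],"fingers":-1},{"dp":[0.014,0,0],"delta_rot":[0,0,0],"fingers":-1},{"dp":[0.012,0,0],"delta_rot":[0,0,0],"fingers":-1},{"dp":[0.01,0,0],"delta_rot":[0,0,0],"fingers":-1},{"dp":[0,0,0],"delta_rot":[0,0,0],"fingers":-1},{"dp":[0,0,0],"delta_rot":[0,0,0],"fingers":-1}]'
python3 - <<'E'
from h import *
delta(.5793,.3522,.177,9.3)
im,d,P=snap('scene')
m=(im[...,0]>150)&(im[...,1]<70)&(P[...,2]>.09)&(P[...,2]<.15)&(abs(P[...,1]-.352)<.04)
Q=P[m];print(len(Q),Q.mean(0),Q[Q[:,2]>.12].mean(0))
cv2.imwrite('pics/p8.png',cv2.resize(im[170:350,390:530,::-1],None,fx=3,fy=3))
E
```

```text
t: 30.92
tcp_pos: [0.5768, 0.3521, 0.1766]
tool_rot: [0.997, 0.081, 0.001, -0.0]
force: [0.3, -0.3, 0.4]
finger_gap: -0.005
gripper_force: 0.0
dp [ 0.0049  0.0007 -0.0008] rotz -2e-05 psi 9.29 tilt [0.0014 0.0003]
46 [0.60251444 0.35670265 0.13008647] [0.60251444 0.35670265 0.13008647]
```

View pics/p8.png

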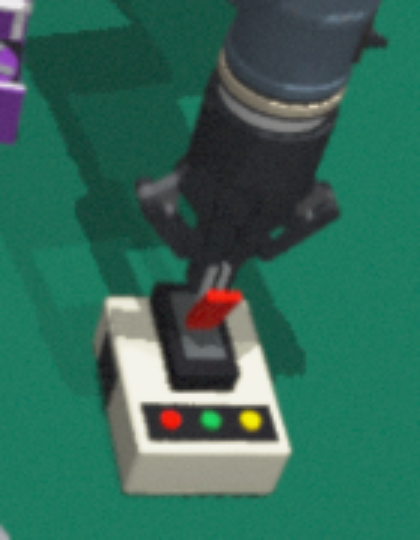

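The paddle now leans toward the lamps at (215,305) but not quite fully over. I push a little more until the stop is felt.

```bash
python3 -m crank '[{"dp":[0.005,0,0],"delta_rot":[0,0,0],"fingers":-1},{"dp":[0.005,0,0],"delta_rot":[0,0,0],"fingers":-1},{"dp":[0.003,0,0],"delta_rot":[0,0,0],"fingers":-1},{"dp":[0,0,0],"delta_rot":[0,0,0],"fingers":-1},{"dp":[0,0,0],"delta_rot":[0,0,0],"fingers":-1}]'
```

```text
t: 31.38
tcp_pos: [0.5822, 0.3531, 0.1766]
tool_rot: [0.997, 0.081, -0.001, 0.0]
force: [-1.9, 0.5, 0.3]
finger_gap: 0.0
gripper_force: 0.9
```

```bash
python3 -m crank '[{"dp":[0.003,0,0],"delta_rot":[0,0,0],"fingers":-1},{"dp":[0.003,0,0],"delta_rot":[0,0,0],"fingers":-1},{"dp":[0,0,0],"delta_rot":[0,0,0],"fingers":-1},{"dp":[0,0,0],"delta_rot":[0,0,0],"fingers":-1},{"dp":[0,0,0],"delta_rot":[0,0,0],"fingers":-1}]'
```

```text
t: 31.8
tcp_pos: [0.5829, 0.3532, 0.1765]
tool_rot: [0.997, 0.081, -0.003, 0.001]
force: [-6.7, -2.7, 3.4]
finger_gap: 0.001
gripper_force: 3.9
```

The stop is felt (7 N with little advance). I back off and rise, then check everything.

```bash
python3 -m crank '[{"dp":[-0.03,0,0],"delta_rot":[0,0,0],"fingers":-1},{"dp":[-0.05,0,0],"delta_rot":[0,0,0],"fingers":-1},{"dp":[-0.04,0,-0.02],"delta_rot":[0,0,0],"fingers":-1},{"dp":[0,0,-0.06],"delta_rot":[0,0,0],"fingers":-1},{"dp":[0,0,-0.06],"delta_rot":[0,0,0],"fingers":-1},{"dp":[0,0,-0.04],"delta_rot":[0,0,0],"fingers":-1},{"dp":[0,0,0],"delta_rot":[0,0,0],"fingers":-1},{"dp":[0,0,0],"delta_rot":[0,0,0],"fingers":-1},{"dp":[0,0,0],"delta_rot":[0,0,0],"fingers":-1},{"dp":[0,0,0],"delta_rot":[0,0,0],"fingers":-1}]'
python3 - <<'E'
from h import *
im,d,P=snap('scene','s9.png')
m=(im[...,0]>150)&(im[...,1]<70)&(P[...,2]>.12)&(P[...,2]<.15)&(abs(P[...,1]-.352)<.04)
Q=P[m];print(len(Q),Q.mean(0))
for c in((.614,-.159),(.63,.148)): print(rectw(P,c,.075,.125,.075))
E
```

```text
t: 32.63
tcp_pos: [0.5259, 0.3436, 0.2654]
tool_rot: [0.997, 0.081, -0.001, 0.0]
force: [-0.7, -0.3, -0.6]
finger_gap: 0.001
gripper_force: 0.0
39 [0.60970668 0.35613713 0.126928  ]
(array([ 615.2, -159.6,  114.4,   59.2,    6.6,   99.8]), 1436)
(array([629.7, 146.6, 116. ,  61.1,   4.9,  93. ]), 1551)
```

View pics/s9.png

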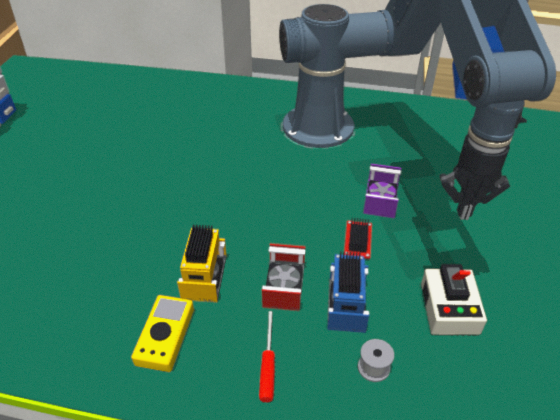

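The toggle at (465,272) is fully over. Both lidded units sit in place at (202,262) and (350,290), the bystanders are untouched, and the bench that was behind the arm shows no red unit.

```bash
python3 -c "
from station import manip
print(manip.sign_off())"
```

```text
the job is handed in; nothing more can be done
None
```

The job is handed in, though sign-off returned no verdict: the blue and yellow units are in their cradles with lids flush, the toggle is fully on, the bystanders look undisturbed, and there was no red unit to load.

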